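Throw the interlocked wheel-power levers

TASK

Switch on the three pottery wheels: throw all three levers of the switch bank from off (leaning to the robot's side) fully home to on (leaning away). They are interlocked and go over only in one order, which nothing on the outside shows: feel which lever is free, and when one comes up against its lock leave it and try another, never forcing it (keep below about 20 N). Leave the pots standing around the bank undisturbed.

Things in the scene. Friction and masses are not known exactly. Their poses are not given: they have to be found in the camera images.
- bank: grey sheet-metal switch bank screwed to the bench, 180 (x) x 360 (y) x 90 (z) mm; origin: centre of its underside; x: the way the levers are thrown to on, y: left along the row, z up. Three equal levers in a row, pivots parallel to y, 75 mm above the bench, at x = 0, y = +110, 0, -110 mm. At first only one lever is free; which one differs from run to run.
- lever_left (a joint): the left lever seen from the robot (bank y = +110 mm), angle in rad: 0 = off, leaning 0.45 rad off vertical to the bank's -x; 0.88 or more = on, fully home, leaning to +x against a rubber buffer (felt from 0.88, gives up to 0.1). Starts within 0.1 of off; stays where it is left. A blocked lever moves freely for the first 0.2 rad or so, then meets a slightly springy lock, which holds.
- lever_left_grip (a point): middle of the left lever's black grip, on its centre line, 90 mm from the pivot; moves with the lever. The lever: a round steel shaft 12 mm thick, then the round black grip 24 mm thick, from 54 to 126 mm from the pivot.
- lever_mid (a joint): the mid lever seen from the robot (bank y = 0 mm), angle in rad: 0 = off, leaning 0.45 rad off vertical to the bank's -x; 0.88 or more = on, fully home, leaning to +x against a rubber buffer (felt from 0.88, gives up to 0.1). Starts within 0.1 of off; stays where it is left. Once a lever is home the lock of the next in the hidden order is withdrawn.
- lever_mid_grip (a point): middle of the mid lever's black grip, on its centre line, 90 mm from the pivot; moves with the lever. The lever: a round steel shaft 12 mm thick, then the round black grip 24 mm thick, from 54 to 126 mm from the pivot.
- lever_right (a joint): the right lever seen from the robot (bank y = -110 mm), angle in rad: 0 = off, leaning 0.45 rad off vertical to the bank's -x; 0.88 or more = on, fully home, leaning to +x against a rubber buffer (felt from 0.88, gives up to 0.1). Starts within 0.1 of off; stays where it is left. A free lever drags with 3 to 5 N at the grip all the way, more if moved fast or pushed nearer to the pivot.
- lever_right_grip (a point): middle of the right lever's black grip, on its centre line, 90 mm from the pivot; moves with the lever. The lever: a round steel shaft 12 mm thick, then the round black grip 24 mm thick, from 54 to 126 mm from the pivot.
- mug: terracotta mug, 84 mm across, 90 mm high, standing to the left of the bank; origin at the centre of its underside. A bystander.
- jar: glass jar, 68 mm across, 110 mm high, standing to the right of the bank; origin at the centre of its underside. A bystander.
- bowl: white bowl, 110 mm across, 50 mm high, standing beyond the bank; origin at the centre of its underside. A bystander.

How it is judged:
By the outcome, as a careful person would: the job done as asked, in the order asked, and still so for the second after the job is handed in, with the robot touching nothing.
It also fails if it takes over 72 s, if anything falls off the work surface, if the arm or the gripper's body presses on something with over 40 N, if the wrist force passes 120 N, or if a joint passes its speed limit or range.

ROBOT

A 6-joint arm with a two-finger parallel gripper is mounted at the origin on the work surface. World frame = base frame: x ahead of the robot, y to its left, z up, the work surface at z = 0. Lengths are in mm, angles in rad, forces in N, time in s.
With the tool pointing down it reaches from about 350 to 925 mm from the base axis. Payload 6.4 kg.
Tool frame: the origin (TCP) lies between the finger pads; the fingertips stand 17 mm ahead of it and the grasp point (between the pads) lies 2 mm behind it; x points along the fingers, z is the direction in which the jaws open and shut, and the axes are right-handed (so a half turn about x gives the same grasp; the last joint's range is limited). The gripper opens to 94 mm and grips with 3 to 60 N. Pads are 16 mm wide; open, the fingers measure 119 mm over their backs; the gripper's body (75 mm by 177 mm) begins 78 mm behind the grasp point.
Start: joints at [0.987, 0.245, 1.558, -0, 1.339, -0.174], TCP at [258.975, 596.193, 222.455] pointing down, gripper open.
Joint ranges: [-3.13, 3.13], [-1.02, 2.26], [0.13, 2.54], [-0.95, 4.09], [0.21, 2.88], [-2.74, 2.74]. Speed limits (rad/s): [2.57, 2.57, 3.14, 3.14, 3.14, 3.14].

INTERFACE

Orientations are given as a unit quaternion [x, y, z, w].
In Python, from bench import robot, vision, spotter gives the robot as it stands.
- The arm moves only by the shell command python3 -m inch 'ROWS' [FORCE]. ROWS is JSON, a list that holds one entry, the list of rows, each a list of 7 numbers: the shift along the tool's x, y, z in mm, then the turn, a rotation vector about the tool's x, y, z in rad, then the finger opening in mm, from 0 to 94. A call has 1 to 8 rows; each row shifts and turns the commanded pose from where the row before left it, along the tool's axes as they then stand; what a row does not reach is not made up. A row lasts 1/10 s, in which the tool goes at most 50 mm and 8.59 degrees, less where a joint would pass 70% of its speed; a pose out of reach is approached as far as the arm can. A call with a gripper value outside its range is refused whole. The fingers move at their own pace and stop on an object; FORCE is the grip in N (left out, the last holds). Time passes only in rows, so rows that do not move let the fingers close. It gives the time, the measured TCP pose, the force and the opening at its end, in the units of the state.
- robot.sense(): the state, without advancing time (a new reading comes with each control period).
- vision.get_image(name): name is "side" or "top" or "wrist"; returns the picture (480x640x3 uint8, red, green, blue); there is no depth.
- vision.camera_info(name): a dict with "intrinsics" (3x3 intrinsics, pixels), "extrinsics" (4x4, takes a point from world to camera coordinates). Camera axes: x right, y down, z forward; pixel columns grow to the right and rows downward; lengths in mm; the calibration is good to about 2 mm. A picture is of the moment at which its call begins: read the wrist's pose just before it. camera_info takes no time and is no camera call; for the wrist camera it gives the pose at the moment of the call.
- robot.hand_in(): hands the job in, once; it reports no verdict.
Trained networks look in the newest picture that a camera, given by its name, has taken for a name from the list of things; names that differ only in an ending like _2 or _b are one class to them, and where a whole thing is asked for, a point or a joint stands for the part that bears it (a point fixed in the world has none). Each returns a list of dicts, best first, with "conf" (0 to 1); they miss things now and then, are a little off and sometimes report something else, mostly with a low value. They report only what shows in the picture. A call takes as long as a camera call.
- spotter.spot_in(camera, name): "extent" ([left, top, right, bottom] in pixels, round what is visible of it).
- spotter.tip_of(camera, name): "uv" ([column, row] in pixels: a listed point, or the origin of a listed thing).
The state is a dict: "clock": time; "joint_positions": joint angles; "qvel": joint speeds; "tau": joint torques, N m; "position": TCP position; "ee_rot": TCP orientation; "force": force on the tool from outside, world axes, zero at the start; "moment": the same for the moment, N m; "width": finger opening in mm.
Only numpy, scipy, OpenCV 4.12 (cv2) and the standard library are available. Lean on these libraries where they do the work, as an engineer would, in place of code of your own. Each camera call takes 0.05 s, during which the arm holds its last target. There are 200 camera calls.

## Working session

There is one attempt and no reset: what is moved stays moved. The work goes in short steps, Python scripts to look and compute and a shell command to move; the robot and the scene stay as the last step left them, time stands still between calls to the robot, and variables do not carry over. Pictures are saved under pics/ and viewed, on a budget of 10 in all, crops included, one or two more only if the job needs it, and the job is handed in when it is done.

```bash
mkdir -p pics; ls
cat > h.py <<'E'
from bench import robot, vision, spotter
import numpy as np, cv2
from scipy.optimize import least_squares
from scipy.spatial.transform import Rotation as R
def cam(n):
    c=vision.camera_info(n); return np.array(c["intrinsics"]),np.array(c["extrinsics"])
def proj(K,E,p):
    q=E[:3,:3]@np.array(p,float)+E[:3,3]; q=K@q; return q[:2]/q[2]
def tri(obs):
    A=[]
    for K,E,uv in obs:
        P=K@E[:3]; A+= [uv[0]*P[2]-P[0], uv[1]*P[2]-P[1]]
    x=np.linalg.svd(np.array([a/np.linalg.norm(a[:3]) for a in A]))[2][-1]; return x[:3]/x[3]
E
python3 - <<'E'
from h import *
s=robot.sense(); print(s["clock"],s["position"],s["ee_rot"],s["force"])
ob={}
ims=[]
for n in ["side","top"]:
    im=vision.get_image(n); K,E=cam(n)
    im=np.ascontiguousarray(im[:,:,::-1])
    for t in ["bank","lever_left_grip","lever_mid_grip","lever_right_grip","mug","jar","bowl"]:
        r=spotter.tip_of(n,t)[:3]; print(n,t,[(np.round(d["uv"]).tolist(),round(d["conf"],2)) for d in r])
        if r:
            ob.setdefault(t,[]).append((K,E,r[0]["uv"]))
            cv2.circle(im,tuple(int(v) for v in r[0]["uv"]),3,(0,0,255),-1)
    ims.append(im)
cv2.imwrite("pics/side.png",ims[0]);cv2.imwrite("pics/top.png",ims[1])
for t,o in ob.items():
    if len(o)>1: print(t,tri(o).round(0))
print(robot.sense()["clock"])
E
```

```text
pics
0.0 [258.64473758 595.70929114 221.35412864] [-0.38808262  0.5918926   0.38753854  0.59065125] [-0.2409346  -0.43991321  0.86193914]
side bank [([348.0, 251.0], 0.78), ([380.0, 171.0], 0.51)]
side lever_left_grip [([353.0, 233.0], 0.72)]
side lever_mid_grip [([368.0, 199.0], 0.96)]
side lever_right_grip [([376.0, 169.0], 0.63)]
side mug [([371.0, 198.0], 0.72), ([317.0, 369.0], 0.65)]
side jar [([361.0, 180.0], 0.97)]
side bowl [([286.0, 227.0], 0.97)]
top bank [([364.0, 271.0], 0.81)]
top lever_left_grip [([315.0, 277.0], 0.52), ([361.0, 270.0], 0.36)]
top lever_mid_grip [([420.0, 281.0], 0.73), ([365.0, 279.0], 0.47)]
top lever_right_grip [([422.0, 284.0], 0.75)]
top mug [([239.0, 266.0], 0.76)]
top jar [([474.0, 260.0], 0.58)]
top bowl [([382.0, 204.0], 0.96)]
bank [565. -52.   6.]
lever_left_grip [539.  62. 158.]
lever_mid_grip [ 542. -177.   62.]
lever_right_grip [ 530. -162.  154.]
mug [523. 184. 335.]
jar [ 589. -318.   13.]
bowl [727. -97.   6.]
0.8
```

View pics/side.png

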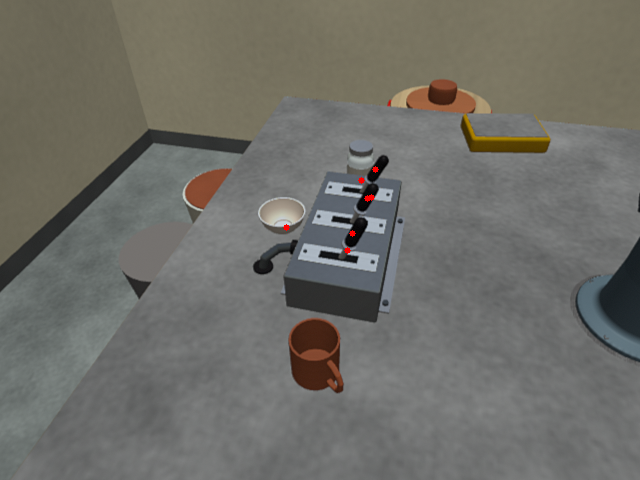

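View pics/top.png

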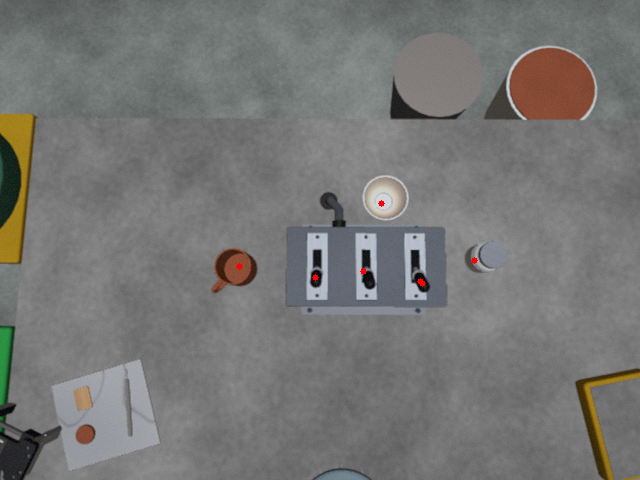

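Run:
```python
from h import *
Ks,Es=cam("side");Kt,Et=cam("top")
m=tri([(Ks,Es,(368,199)),(Kt,Et,(365,279))]);print("mid",m.round(0))
l=tri([(Ks,Es,(353,233)),(Kt,Et,(315,277))]);r=tri([(Ks,Es,(376,169)),(Kt,Et,(421.5,283.5))]);print(l.round(0),r.round(0))
d=l-r;print("yaw",np.arctan2(-d[0],d[1]),np.linalg.norm(d[:2]))
for p in [(565,-52,0)]: print(proj(Ks,Es,p),proj(Kt,Et,p))
print(tri([(Ks,Es,(317,369)),(Kt,Et,(239,266))]).round(0))
print(R.from_quat(robot.sense()["ee_rot"]).as_matrix().round(3))
```

```text
mid [533. -43. 161.]
[539.  62. 159.] [ 530. -161.  155.]
yaw -0.0418405003877331 222.5446826559025
[349.39380491 252.67723551] [363.65301438 269.83768474]
[566. 253.   3.]
[[ 0.    -0.917  0.398]
 [ 0.     0.398  0.917]
 [-1.    -0.     0.   ]]
```

The side view shows the three levers leaning to the robot, with the grips at about (353,233), (368,199) and (376,169). The top view shows the bank corners at about (287,227) and (447,306), the mug at (236,268), the jar at (488,257) and the bowl at (385,198). Next I'll get the bank pose from its corners.

Run:
```python
from h import *
K,E=cam("top")
C=-E[:3,:3].T@E[:3,3]
def ray(uv,z):
    d=E[:3,:3].T@np.linalg.inv(K)@[uv[0],uv[1],1]; return C+d*(z-C[2])/d[2]
c=[ray(p,90)[:2] for p in [(287,227),(447,227),(287,306),(447,306)]];print(np.round(c,0),np.mean(c,0))
print(E[:3,:3].round(3))
s=robot.sense();T=R.from_quat(s["ee_rot"]).as_matrix()
print("tool delta to (455,-45,200):",T.T@(np.array([455,-45,200])-s["position"]))
```

```text
[[ 655.  129.]
 [ 658. -234.]
 [ 477.  126.]
 [ 480. -230.]] [567.47252147 -52.23655283]
[[ 0.01  -1.    -0.014]
 [-0.991 -0.008 -0.131]
 [ 0.131  0.016 -0.991]]
tool delta to (455,-45,200): [  22.45186239 -435.24954254 -510.05904338]
```

```bash
python3 -m inch '[[[0,0,0,-0.136,0,0,0],[0,0,0,-0.136,0,0,0],[0,0,0,-0.136,0,0,0],[0,-15,-40,0,0,0,0],[0,-15,-40,0,0,0,0],[0,-15,-40,0,0,0,0],[0,-15,-40,0,0,0,0],[0,-15,-40,0,0,0,0]]]' 10; python3 -m inch '[[[0,-15,-40,0,0,0,0],[0,-15,-40,0,0,0,0],[0,-15,-40,0,0,0,0],[0,-15,-40,0,0,0,0],[0,-15,-40,0,0,0,0],[0,-15,-40,0,0,0,0],[0,-15,-40,0,0,0,0],[0,-15,-40,0,0,0,0]]]'
python3 - <<'E'
from h import *
s=robot.sense();print(s["clock"],s["position"],s["force"],s["width"]);print(R.from_quat(s["ee_rot"]).as_matrix().round(3))
im=vision.get_image("wrist");cv2.imwrite("pics/w1.png",im[:,:,::-1])
for t in ["lever_left_grip","lever_mid_grip","lever_right_grip"]: print(t,[(np.round(d["uv"]),d["conf"]) for d in spotter.tip_of("wrist",t)[:2]])
K,E=cam("wrist")
for y in (110,0,-110): print(proj(K,E,(528,-52+y,156)))
E
```

```text
clock: 1.6
position: [333.9, 394.5, 222.6]
ee_rot: [-0.5, 0.5, 0.5, 0.5]
force: [0.9, -0.1, -0.9]
width: 33.0
clock: 2.4
position: [453.4, 74.1, 222.8]
ee_rot: [-0.5, 0.5, 0.499, 0.501]
force: [1.3, 0.5, -1.4]
width: 0.5
2.4 [453.43427211  74.10644047 222.83913513] [ 1.28880477  0.49977336 -1.36685433] 0.5297378285043728
[[ 0.001 -1.     0.002]
 [ 0.     0.002  1.   ]
 [-1.    -0.001  0.   ]]
lever_left_grip []
lever_mid_grip []
lever_right_grip []
[299.96858767 364.97198823]
[128.60782672 365.5751606 ]
[-42.62790605 366.17789287]
```

View pics/w1.png

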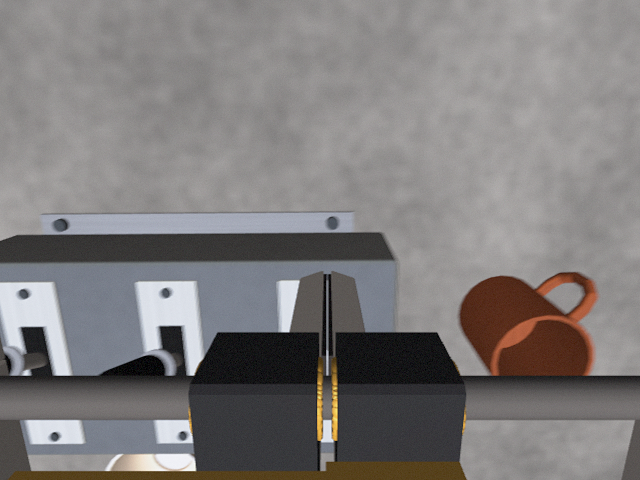

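The wrist view runs with the robot side up: mid slot at about (172,360), right slot at about (35,360), and the fingers hide the left lever. I'll lower beside the left lever and check the bank's y position from the plate screws.

```bash
python3 - <<'E'
from h import *
K,E=cam("wrist");C=-E[:3,:3].T@E[:3,3]
for uv in [(165,293),(183,436),(24,294),(54,437)]:
    d=E[:3,:3].T@np.linalg.inv(K)@[uv[0],uv[1],1]; print((C+d*(92-C[2])/d[2]).round(0))
E
python3 -m inch '[[[15,0,-4,0,0,0,0],[15,0,-4,0,0,0,0],[15,0,-4,0,0,0,0],[10,-10,0,0,0,0,0],[0,-10,0,0,0,0,0],[0,0,0,0,0,0,0]]]'
```

```text
[505. -51.  92.]
[638. -50.  92.]
[ 506. -161.   92.]
[ 639. -161.   92.]
clock: 3.2
position: [473.8, 64.9, 167.9]
ee_rot: [-0.5, 0.5, 0.5, 0.5]
force: [-0.7, 0.7, -0.1]
width: 0.1
```

```bash
python3 -m inch '[[[0,-8,-4,0,0,0,0],[0,-8,0,0,0,0,0],[0,-6,0,0,0,0,0],[0,-6,0,0,0,0,0],[0,-5,0,0,0,0,0]]]'; python3 -m inch '[[[0,-4,0,0,0,0,0],[0,-4,0,0,0,0,0]]]';python3 -m inch '[[[0,-3,0,0,0,0,0],[0,0,0,0,0,0,0]]]'
```

```text
clock: 3.7
position: [506.6, 59.7, 167.6]
ee_rot: [-0.5, 0.5, 0.499, 0.501]
force: [0.1, 0.7, -0.2]
width: 0.5
clock: 3.9
position: [513.6, 59.9, 167.4]
ee_rot: [-0.499, 0.501, 0.5, 0.5]
force: [-4.9, -0.8, 3.3]
width: 0.4
clock: 4.1
position: [517.3, 59.8, 167.3]
ee_rot: [-0.5, 0.5, 0.5, 0.501]
force: [-1.5, 0.8, 0.9]
width: 0.4
```

```bash
python3 -m inch '[[[0,-4,0,0,0,0,0],[0,-4,0,0,0,0,0]]]';python3 -m inch '[[[0,-3,0,0,0,0,0]]]';python3 -m inch '[[[0,-3,0,0,0,0,0]]]'
```

```text
clock: 4.3
position: [525.2, 59.8, 167.5]
ee_rot: [-0.5, 0.5, 0.5, 0.5]
force: [-4.3, 1.2, 2.5]
width: 0.7
clock: 4.4
position: [528.4, 59.7, 167.6]
ee_rot: [-0.5, 0.5, 0.499, 0.5]
force: [-2.7, -0.0, 2.9]
width: 0.4
clock: 4.5
position: [531.4, 59.7, 167.6]
ee_rot: [-0.5, 0.5, 0.499, 0.5]
force: [-3.8, 0.4, 2.6]
width: 0.6
```

```bash
python3 -m inch '[[[0,-2,0,0,0,0,0]]]';python3 -m inch '[[[0,-2,0,0,0,0,0]]]'
```

```text
clock: 4.6
position: [533.4, 59.6, 167.5]
ee_rot: [-0.5, 0.5, 0.499, 0.501]
force: [-2.8, 1.0, 2.2]
width: 0.6
clock: 4.7
position: [535.3, 59.7, 167.4]
ee_rot: [-0.5, 0.5, 0.5, 0.5]
force: [-3.6, 0.0, 2.8]
width: 0.5
```

```bash
python3 -m inch '[[[0,-2,0,0,0,0,0]]]';python3 -m inch '[[[0,-2,0,0,0,0,0]]]';python3 -m inch '[[[0,-2,0,0,0,0,0]]]'
```

```text
clock: 4.8
position: [537.2, 59.7, 167.4]
ee_rot: [-0.5, 0.5, 0.5, 0.5]
force: [-2.4, -0.5, 1.5]
width: 0.3
clock: 4.9
position: [539.2, 59.7, 167.4]
ee_rot: [-0.5, 0.5, 0.5, 0.5]
force: [-3.6, 0.3, 2.4]
width: 0.2
clock: 5.0
position: [541.2, 59.7, 167.5]
ee_rot: [-0.5, 0.5, 0.5, 0.5]
force: [-2.5, 0.2, 2.3]
width: 0.7
```

The left lever is past its lock range with only drag force, so it is free. I'll push it on home.

```bash
python3 -m inch '[[[0,-4,0,0,0,0,0],[0,-4,0,0,0,0,0],[0,-4,0,0,0,0,0]]]';python3 -m inch '[[[0,-4,0,0,0,0,0],[0,-4,0,0,0,0,0],[0,-4,0,0,0,0,0]]]';python3 -m inch '[[[0,-4,0,0,0,0,0],[0,-4,0,0,0,0,0]]]';python3 -m inch '[[[0,-3,0,0,0,0,0]]]'
```

```text
clock: 5.3
position: [553.2, 59.7, 167.5]
ee_rot: [-0.499, 0.501, 0.5, 0.5]
force: [-4.6, 1.2, 3.9]
width: 0.3
clock: 5.6
position: [565.3, 59.7, 167.4]
ee_rot: [-0.499, 0.5, 0.5, 0.5]
force: [-3.9, 0.2, 2.5]
width: 0.3
clock: 5.8
position: [572.8, 59.7, 166.8]
ee_rot: [-0.499, 0.501, 0.5, 0.5]
force: [-2.9, 1.0, -0.6]
width: 0.7
clock: 5.9
position: [575.7, 59.7, 166.5]
ee_rot: [-0.499, 0.501, 0.5, 0.5]
force: [-3.3, 0.2, -0.9]
width: 0.5
```

```bash
python3 -m inch '[[[0,-3,0,0,0,0,0]]]';python3 -m inch '[[[0,-3,0,0,0,0,0]]]';python3 -m inch '[[[0,-2,0,0,0,0,0]]]'
```

```text
clock: 6.0
position: [578.6, 59.6, 166.6]
ee_rot: [-0.499, 0.501, 0.5, 0.5]
force: [-4.4, 0.8, -1.1]
width: 1.0
clock: 6.1
position: [581.7, 59.5, 166.9]
ee_rot: [-0.499, 0.501, 0.5, 0.5]
force: [-5.6, -0.6, -0.5]
width: 0.4
clock: 6.2
position: [583.1, 59.6, 166.7]
ee_rot: [-0.499, 0.501, 0.5, 0.499]
force: [-7.5, 0.2, -1.4]
width: 0.5
```

```bash
python3 -m inch '[[[0,-2,0,0,0,0,0]]]';python3 -m inch '[[[0,-2,0,0,0,0,0]]]';python3 -m inch '[[[0,-1,0,0,0,0,0],[0,0,0,0,0,0,0]]]'
```

```text
clock: 6.3
position: [584.3, 59.6, 166.4]
ee_rot: [-0.498, 0.502, 0.501, 0.499]
force: [-10.7, 0.2, -0.0]
width: 0.4
clock: 6.4
position: [585.5, 59.6, 166.0]
ee_rot: [-0.498, 0.502, 0.502, 0.498]
force: [-11.8, -0.0, -0.1]
width: 0.9
clock: 6.6
position: [586.0, 59.6, 165.7]
ee_rot: [-0.497, 0.503, 0.502, 0.498]
force: [-11.8, 0.6, 0.3]
width: 0.3
```

```bash
python3 -m inch '[[[0,-2,0,0,0,0,0],[0,0,0,0,0,0,0]]]';python3 -m inch '[[[0,10,0,0,0,0,0],[0,38,0,0,0,0,0],[0,38,0,0,0,0,0],[0,20,-20,0,0,0,0],[0,0,-45,0,0,0,0],[0,0,-45,0,0,0,0],[0,-8,0,0,0,0,0],[0,0,0,0,0,0,0]]]'
python3 - <<'E'
from h import *
im=vision.get_image("side");cv2.imwrite("pics/s2.png",cv2.resize(im[130:330,230:480,::-1],(750,600)))
E
```

```text
clock: 6.8
position: [587.3, 59.6, 165.3]
ee_rot: [-0.497, 0.503, 0.502, 0.498]
force: [-13.0, -0.6, 1.2]
width: 0.4
clock: 7.6
position: [494.5, -51.5, 168.7]
ee_rot: [-0.5, 0.5, 0.498, 0.502]
force: [0.6, -0.1, 0.5]
width: 0.7
```

View pics/s2.png

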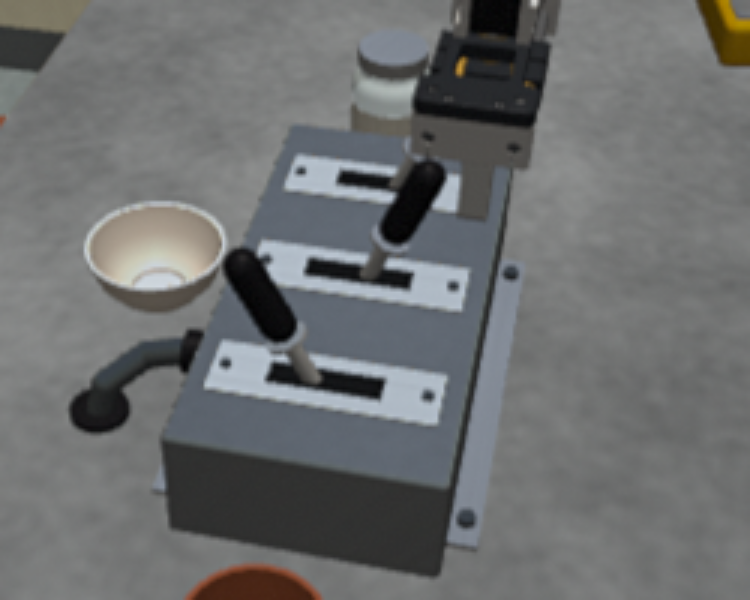

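The crop shows the left lever over to the far side, with its tip at (240,258). The mid lever is still off, and the fingers stand just before it at (475,205). Next I'll feel the mid lever.

```bash
python3 -m inch '[[[0,-5,1.5,0,0,0,0],[0,-5,0,0,0,0,0],[0,-3,0,0,0,0,0]]]';python3 -m inch '[[[0,-4,0,0,0,0,0],[0,-4,0,0,0,0,0]]]';python3 -m inch '[[[0,-3,0,0,0,0,0]]]'
```

```text
clock: 7.95
position: [505.7, -47.9, 167.5]
ee_rot: [-0.5, 0.501, 0.501, 0.499]
force: [-5.6, -0.7, 4.1]
width: 0.2
clock: 8.15
position: [513.5, -48.2, 167.5]
ee_rot: [-0.499, 0.501, 0.5, 0.5]
force: [-4.8, 0.1, 3.8]
width: 0.5
clock: 8.25
position: [516.8, -48.4, 167.5]
ee_rot: [-0.499, 0.501, 0.5, 0.5]
force: [-5.0, 0.3, 3.4]
width: 0.6
```

```bash
python3 -m inch '[[[0,-3,0,0,0,0,0]]]';python3 -m inch '[[[0,-2,0,0,0,0,0]]]';python3 -m inch '[[[0,-2,0,0,0,0,0]]]'
```

```text
clock: 8.35
position: [519.9, -48.5, 167.4]
ee_rot: [-0.5, 0.5, 0.5, 0.5]
force: [-3.7, -1.0, 3.4]
width: 0.7
clock: 8.45
position: [522.0, -48.6, 167.4]
ee_rot: [-0.5, 0.5, 0.5, 0.5]
force: [-4.1, -0.3, 3.1]
width: 0.2
clock: 8.55
position: [523.9, -48.7, 167.4]
ee_rot: [-0.5, 0.5, 0.5, 0.5]
force: [-3.1, -0.4, 3.2]
width: 0.1
```

```bash
python3 -m inch '[[[0,-2,0,0,0,0,0]]]';python3 -m inch '[[[0,-2,0,0,0,0,0]]]';python3 -m inch '[[[0,-2,0,0,0,0,0]]]'
```

```text
clock: 8.65
position: [526.0, -48.7, 167.4]
ee_rot: [-0.5, 0.5, 0.5, 0.5]
force: [-4.0, 0.1, 1.4]
width: 0.5
clock: 8.75
position: [528.0, -48.8, 167.4]
ee_rot: [-0.5, 0.5, 0.5, 0.5]
force: [-3.5, 0.0, 1.5]
width: 0.2
clock: 8.85
position: [530.0, -48.8, 167.4]
ee_rot: [-0.5, 0.5, 0.5, 0.5]
force: [-3.3, 0.4, 3.5]
width: 0.8
```

```bash
python3 -m inch '[[[0,-2,0,0,0,0,0]]]';python3 -m inch '[[[0,-2,0,0,0,0,0]]]'
```

```text
clock: 8.95
position: [532.0, -48.8, 167.5]
ee_rot: [-0.5, 0.5, 0.499, 0.501]
force: [-2.9, 0.3, 3.1]
width: 0.4
clock: 9.05
position: [534.0, -48.8, 167.5]
ee_rot: [-0.5, 0.5, 0.5, 0.5]
force: [-3.1, 0.1, 3.4]
width: 0.4
```

```bash
python3 -m inch '[[[0,-2,0,0,0,0,0]]]';python3 -m inch '[[[0,-2,0,0,0,0,0]]]';python3 -m inch '[[[0,-3,0,0,0,0,0]]]';python3 -m inch '[[[0,-3,0,0,0,0,0]]]'
```

```text
clock: 9.15
position: [536.0, -48.8, 167.5]
ee_rot: [-0.5, 0.5, 0.5, 0.5]
force: [-2.8, 0.5, 1.9]
width: 0.5
clock: 9.25
position: [538.0, -48.8, 167.4]
ee_rot: [-0.5, 0.5, 0.5, 0.5]
force: [-2.7, 0.1, 2.3]
width: 0.4
clock: 9.35
position: [541.0, -48.8, 167.5]
ee_rot: [-0.5, 0.5, 0.5, 0.5]
force: [-2.4, 0.1, 2.8]
width: 0.6
clock: 9.45
position: [544.1, -48.8, 167.5]
ee_rot: [-0.5, 0.5, 0.5, 0.5]
force: [-2.9, 1.0, 2.3]
width: 0.3
```

The mid lever is free too.

```bash
python3 -m inch '[[[0,-4,0,0,0,0,0],[0,-4,0,0,0,0,0],[0,-4,0,0,0,0,0]]]';python3 -m inch '[[[0,-4,0,0,0,0,0],[0,-4,0,0,0,0,0],[0,-4,0,0,0,0,0]]]';python3 -m inch '[[[0,-4,0,0,0,0,0],[0,-4,0,0,0,0,0]]]';python3 -m inch '[[[0,-3,0,0,0,0,0]]]'
```

```text
clock: 9.75
position: [556.1, -48.8, 167.5]
ee_rot: [-0.499, 0.501, 0.5, 0.5]
force: [-4.7, -0.2, 4.4]
width: 0.5
clock: 10.05
position: [568.0, -48.8, 167.2]
ee_rot: [-0.499, 0.5, 0.5, 0.5]
force: [-3.4, 0.2, 2.4]
width: 0.5
clock: 10.25
position: [575.4, -48.7, 166.5]
ee_rot: [-0.499, 0.501, 0.5, 0.5]
force: [-3.5, -0.0, -1.7]
width: 0.6
clock: 10.35
position: [578.5, -48.8, 166.5]
ee_rot: [-0.499, 0.501, 0.5, 0.5]
force: [-4.1, -0.5, -1.0]
width: 0.6
```

```bash
python3 -m inch '[[[0,-3,0,0,0,0,0]]]';python3 -m inch '[[[0,-2,0,0,0,0,0]]]';python3 -m inch '[[[0,-2,0,0,0,0,0]]]'
```

```text
clock: 10.45
position: [581.6, -48.8, 166.8]
ee_rot: [-0.499, 0.501, 0.5, 0.5]
force: [-4.9, 0.3, -0.9]
width: 0.9
clock: 10.55
position: [583.1, -48.8, 166.8]
ee_rot: [-0.499, 0.501, 0.5, 0.5]
force: [-6.5, -1.0, -1.2]
width: 0.5
clock: 10.65
position: [584.3, -48.8, 166.4]
ee_rot: [-0.498, 0.502, 0.501, 0.499]
force: [-8.7, 0.1, -1.7]
width: 0.0
```

```bash
python3 -m inch '[[[0,-2,0,0,0,0,0]]]';python3 -m inch '[[[0,-2,0,0,0,0,0],[0,0,0,0,0,0,0]]]';python3 -m inch '[[[0,-1,0,0,0,0,0],[0,0,0,0,0,0,0]]]';python3 -m inch '[[[0,10,0,0,0,0,0],[0,38,0,0,0,0,0],[0,38,0,0,0,0,0],[0,20,-20,0,0,0,0],[0,0,-45,0,0,0,0],[0,0,-45,0,0,0,0],[0,-8,-2,0,0,0,0],[0,0,0,0,0,0,0]]]'
```

```text
clock: 10.75
position: [585.5, -48.8, 166.0]
ee_rot: [-0.498, 0.502, 0.502, 0.499]
force: [-10.8, -0.3, -0.7]
width: 0.6
clock: 10.95
position: [586.8, -48.8, 165.6]
ee_rot: [-0.497, 0.503, 0.502, 0.498]
force: [-11.1, -0.0, -0.3]
width: 0.4
clock: 11.15
position: [587.4, -48.7, 165.4]
ee_rot: [-0.497, 0.503, 0.502, 0.498]
force: [-12.9, -0.9, -0.9]
width: 0.4
clock: 11.95
position: [494.1, -162.0, 168.6]
ee_rot: [-0.5, 0.5, 0.498, 0.502]
force: [-0.4, 0.0, -1.0]
width: 0.4
```

```bash
python3 -m inch '[[[0,-5,0,0,0,0,0],[0,-5,0,0,0,0,0],[0,-4,0,0,0,0,0],[0,-4,0,0,0,0,0]]]';python3 -m inch '[[[0,-4,0,0,0,0,0],[0,-3,0,0,0,0,0]]]';python3 -m inch '[[[0,-2,0,0,0,0,0],[0,-2,0,0,0,0,0]]]'
```

```text
clock: 12.35
position: [510.4, -159.5, 167.6]
ee_rot: [-0.5, 0.5, 0.501, 0.499]
force: [-5.3, 0.4, 4.1]
width: 0.6
clock: 12.55
position: [517.8, -159.7, 167.5]
ee_rot: [-0.5, 0.5, 0.5, 0.5]
force: [-3.9, 1.0, 3.7]
width: 0.7
clock: 12.75
position: [521.7, -160.3, 167.4]
ee_rot: [-0.5, 0.5, 0.5, 0.5]
force: [-3.9, 0.8, 2.9]
width: 0.6
```

```bash
python3 -m inch '[[[0,-2,0,0,0,0,0]]]';python3 -m inch '[[[0,-2,0,0,0,0,0]]]';python3 -m inch '[[[0,-2,0,0,0,0,0]]]'
```

```text
clock: 12.85
position: [523.7, -160.6, 167.4]
ee_rot: [-0.5, 0.5, 0.5, 0.5]
force: [-3.3, 1.1, 3.2]
width: 0.4
clock: 12.95
position: [525.8, -160.8, 167.5]
ee_rot: [-0.5, 0.5, 0.5, 0.5]
force: [-3.0, 0.7, 1.4]
width: 0.6
clock: 13.05
position: [527.8, -160.9, 167.5]
ee_rot: [-0.5, 0.5, 0.499, 0.5]
force: [-4.1, 0.2, 3.0]
width: 0.2
```

```bash
python3 -m inch '[[[0,-2,0,0,0,0,0]]]';python3 -m inch '[[[0,-2,0,0,0,0,0]]]';python3 -m inch '[[[0,-2,0,0,0,0,0]]]'
```

```text
clock: 13.15
position: [529.8, -161.0, 167.5]
ee_rot: [-0.5, 0.501, 0.499, 0.5]
force: [-4.1, -0.1, 1.9]
width: 0.3
clock: 13.25
position: [531.8, -160.9, 167.4]
ee_rot: [-0.5, 0.5, 0.499, 0.5]
force: [-2.6, 0.4, 3.0]
width: 0.4
clock: 13.35
position: [533.8, -160.9, 167.5]
ee_rot: [-0.5, 0.5, 0.499, 0.5]
force: [-2.9, -1.1, 2.5]
width: -0.0
```

```bash
python3 -m inch '[[[0,-2,0,0,0,0,0]]]';python3 -m inch '[[[0,-2,0,0,0,0,0]]]';python3 -m inch '[[[0,-2,0,0,0,0,0]]]'
```

```text
clock: 13.45
position: [535.9, -160.9, 167.5]
ee_rot: [-0.5, 0.5, 0.499, 0.5]
force: [-4.2, -0.4, 1.9]
width: 0.6
clock: 13.55
position: [537.8, -160.8, 167.5]
ee_rot: [-0.5, 0.5, 0.499, 0.5]
force: [-3.5, 1.3, 2.8]
width: 0.6
clock: 13.65
position: [539.8, -160.8, 167.4]
ee_rot: [-0.5, 0.5, 0.5, 0.5]
force: [-3.0, 0.4, 2.5]
width: 0.6
```

```bash
python3 -m inch '[[[0,-4,0,0,0,0,0]]]';python3 -m inch '[[[0,-4,0,0,0,0,0],[0,-4,0,0,0,0,0],[0,-4,0,0,0,0,0]]]';python3 -m inch '[[[0,-4,0,0,0,0,0],[0,-4,0,0,0,0,0],[0,-4,0,0,0,0,0]]]';python3 -m inch '[[[0,-4,0,0,0,0,0],[0,-4,0,0,0,0,0]]]';python3 -m inch '[[[0,-3,0,0,0,0,0]]]'
```

```text
clock: 13.75
position: [543.7, -160.8, 167.4]
ee_rot: [-0.499, 0.5, 0.5, 0.5]
force: [-2.4, 0.4, 2.4]
width: 0.4
clock: 14.05
position: [555.9, -160.8, 167.5]
ee_rot: [-0.499, 0.501, 0.5, 0.5]
force: [-3.2, 0.5, 4.0]
width: 0.4
clock: 14.35
position: [567.9, -160.7, 167.3]
ee_rot: [-0.499, 0.5, 0.5, 0.5]
force: [-2.7, 0.3, 1.8]
width: 0.2
clock: 14.55
position: [575.4, -160.7, 166.6]
ee_rot: [-0.499, 0.501, 0.5, 0.5]
force: [-4.3, -0.2, -1.6]
width: 0.4
clock: 14.65
position: [578.4, -160.7, 166.5]
ee_rot: [-0.499, 0.501, 0.5, 0.5]
force: [-3.5, -0.3, -0.7]
width: 0.3
```

```bash
python3 -m inch '[[[0,-3,0,0,0,0,0]]]';python3 -m inch '[[[0,-2,0,0,0,0,0]]]';python3 -m inch '[[[0,-2,0,0,0,0,0]]]'
```

```text
clock: 14.75
position: [581.4, -160.7, 166.7]
ee_rot: [-0.499, 0.501, 0.5, 0.5]
force: [-4.3, 0.6, -0.8]
width: 0.6
clock: 14.85
position: [583.2, -160.8, 166.9]
ee_rot: [-0.499, 0.501, 0.5, 0.5]
force: [-4.7, 0.2, -1.0]
width: 0.6
clock: 14.95
position: [584.5, -160.7, 166.6]
ee_rot: [-0.498, 0.501, 0.501, 0.5]
force: [-8.3, -0.5, -1.3]
width: 0.6
```

```bash
python3 -m inch '[[[0,-2,0,0,0,0,0]]]';python3 -m inch '[[[0,-2,0,0,0,0,0],[0,0,0,0,0,0,0]]]';python3 -m inch '[[[0,-2,0,0,0,0,0],[0,0,0,0,0,0,0]]]';python3 -m inch '[[[0,10,0,0,0,0,0],[0,38,0,0,0,0,0],[0,38,0,0,0,0,0],[-20,35,0,0,0,0,0],[-30,35,0,0,0,0,0],[0,0,0,0,0,0,0]]]'
python3 - <<'E'
from h import *
S=vision.get_image("side");T=vision.get_image("top")
a=cv2.resize(S[130:400,230:410,::-1],(400,600));b=cv2.resize(T[160:340,200:520,::-1],(400,225));b=cv2.copyMakeBorder(b,0,375,0,0,cv2.BORDER_CONSTANT)
cv2.imwrite("pics/end.png",np.hstack([a,b]))
Ks,Es=cam("side");Kt,Et=cam("top")
for n,y in (("left",60),("mid",-50),("right",-161)):
    o=[(c[0],c[1],spotter.tip_of(k,f"lever_{n}_grip")[:3]) for k,c in (("side",(Ks,Es)),("top",(Kt,Et)))]
    for a_ in (.8,.93):
        p=(572+90*np.sin(a_-.45),y,75+90*np.cos(a_-.45));print(n,a_,proj(Ks,Es,p).round(1),proj(Kt,Et,p).round(1))
    print([[np.round(d["uv"],1).tolist() for d in x[2]] for x in o])
for t in ("mug","jar","bowl"): print(t,[[np.round(d["uv"]).tolist() for d in spotter.tip_of(k,t)[:2]] for k in ("side","top")])
E
```

```text
clock: 15.05
position: [585.7, -160.7, 166.2]
ee_rot: [-0.498, 0.502, 0.501, 0.499]
force: [-10.1, 0.2, -1.4]
width: 0.6
clock: 15.25
position: [587.0, -160.7, 165.8]
ee_rot: [-0.497, 0.502, 0.502, 0.499]
force: [-9.8, -0.9, -1.0]
width: 0.6
clock: 15.45
position: [588.2, -160.6, 165.4]
ee_rot: [-0.497, 0.503, 0.503, 0.498]
force: [-13.0, -0.8, 0.3]
width: 0.6
clock: 16.05
position: [436.5, -162.1, 223.0]
ee_rot: [0.504, -0.5, -0.495, -0.502]
force: [0.6, -1.0, 0.6]
width: 0.6
left 0.8 [319.8 226.9] [316.2 246.3]
left 0.93 [314.2 228. ] [316.3 241.6]
[[[315.5, 226.3]], [[315.8, 242.6]]]
mid 0.8 [333.1 192.5] [368.4 246.7]
mid 0.93 [328.  193.7] [368.2 242. ]
[[[333.2, 196.8]], [[366.4, 245.4]]]
right 0.8 [344.5 163.3] [421.3 247.2]
right 0.93 [339.6 164.5] [420.8 242.4]
[[[340.2, 168.9]], [[420.2, 245.9]]]
mug [[[316.0, 369.0]], [[240.0, 265.0], [384.0, 201.0]]]
jar [[[362.0, 182.0]], [[474.0, 260.0]]]
bowl [[[285.0, 226.0]], [[382.0, 202.0]]]
```

View pics/end.png

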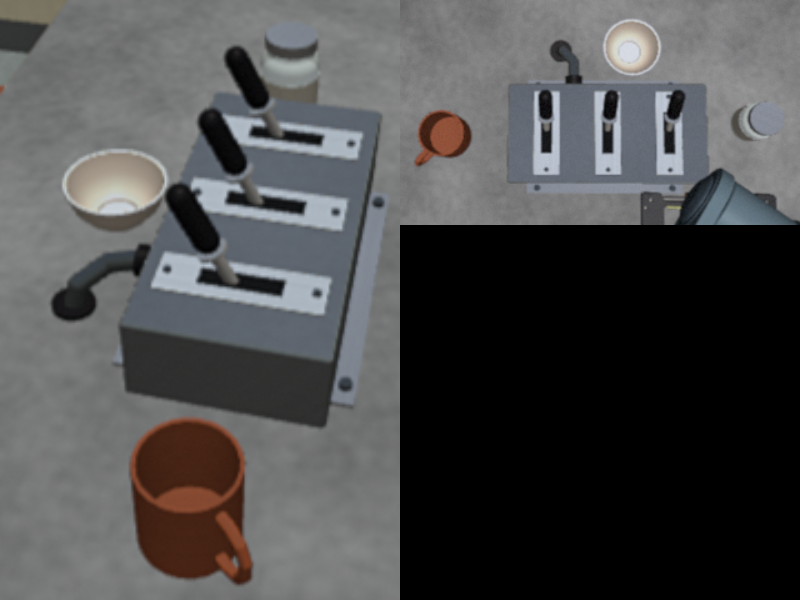

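All three levers now lean away by the same amount. In the end picture their tips are in one line: (545,93), (611,94) and (677,95) in the top view. The mug, jar and bowl are where they were, and the arm is clear. I'll hand in.

```bash
python3 -c "
from bench import robot
print(robot.hand_in())"
```

```text
the job is handed in; nothing more can be done
None
```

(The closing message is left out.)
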